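Press home the row of trim studs on a chair-arm facing

TASK

Follow the curved row of five domed trim studs on the chair-arm facing with a fingertip, from the big round scroll end to the narrow square end, pressing each stud fully home in turn. From the first stud to the last keep the fingertip low over the row, within about 2 cm of it, and do not lift or shift the panel. Leave the pincushion, spool, hammer and jar where they are.

Things in the scene. Friction and masses are not known exactly. Their poses are not given: they have to be found in the camera images.
- facing: Fabric-covered plywood chair-arm facing, one flat loose panel (about 0.9 kg) lying on the bench, 237 mm long, 28 mm thick, with dark wood beading round its rim. Its origin is on its underside, under a point near the middle; own z is up, so its flat top is at z = +28 mm. Seen in its own frame, the big round scroll end is a disc of radius 62 mm centred at x = -50 mm, y = 0; the narrow square foot, 76 mm wide, ends at x = +125 mm. It may lie at any yaw.
- stud0_top (a point): Top centre of the first domed brass trim stud at the scroll end, counted from the round scroll end. Head 16 mm across and about 4.5 mm tall; it slides straight down into its hole and this point goes with it: up to 12.5 mm above the panel's top when standing proud, 4.5 mm above it when fully home. The studs stand about 43 mm apart along a curve that starts round the scroll.
- stud0 (a joint): How far the first stud is pressed in, m: 0 = fully proud, 0.008 = fully home against a hard stop (head seated on the panel). It starts between 0 and 0.003, needs about 4 N to move and stays where it is left.
- stud1_top (a point): Top centre of the second domed brass trim stud, counted from the round scroll end. Head 16 mm across and about 4.5 mm tall; it slides straight down into its hole and this point goes with it: up to 12.5 mm above the panel's top when standing proud, 4.5 mm above it when fully home. The studs stand about 43 mm apart along a curve that starts round the scroll.
- stud1 (a joint): How far the second stud is pressed in, m: 0 = fully proud, 0.008 = fully home against a hard stop (head seated on the panel). It starts between 0 and 0.003, needs about 4 N to move and stays where it is left.
- stud2_top (a point): Top centre of the third domed brass trim stud, counted from the round scroll end. Head 16 mm across and about 4.5 mm tall; it slides straight down into its hole and this point goes with it: up to 12.5 mm above the panel's top when standing proud, 4.5 mm above it when fully home. The studs stand about 43 mm apart along a curve that starts round the scroll.
- stud2 (a joint): How far the third stud is pressed in, m: 0 = fully proud, 0.008 = fully home against a hard stop (head seated on the panel). It starts between 0 and 0.003, needs about 4 N to move and stays where it is left.
- stud3_top (a point): Top centre of the fourth domed brass trim stud, counted from the round scroll end. Head 16 mm across and about 4.5 mm tall; it slides straight down into its hole and this point goes with it: up to 12.5 mm above the panel's top when standing proud, 4.5 mm above it when fully home. The studs stand about 43 mm apart along a curve that starts round the scroll.
- stud3 (a joint): How far the fourth stud is pressed in, m: 0 = fully proud, 0.008 = fully home against a hard stop (head seated on the panel). It starts between 0 and 0.003, needs about 4 N to move and stays where it is left.
- stud4_top (a point): Top centre of the fifth domed brass trim stud at the square foot, counted from the round scroll end. Head 16 mm across and about 4.5 mm tall; it slides straight down into its hole and this point goes with it: up to 12.5 mm above the panel's top when standing proud, 4.5 mm above it when fully home. The studs stand about 43 mm apart along a curve that starts round the scroll.
- stud4 (a joint): How far the fifth stud is pressed in, m: 0 = fully proud, 0.008 = fully home against a hard stop (head seated on the panel). It starts between 0 and 0.003, needs about 4 N to move and stays where it is left.
- pincushion: Bystander: red domed pincushion with white-headed pins, 74 mm across, about 55 mm tall with its pins, beside the panel on its own -y side. Origin under its centre.
- spool: Bystander: thread spool standing upright, 38 mm across, 50 mm tall, beside the panel on its own +y side towards the foot. Origin under its centre.
- hammer: Bystander: hammer 260 mm long lying on the bench beside the panel (own -y side, beyond the pincushion), roughly parallel to it. Origin near its middle.
- jar: Bystander: small closed jar, 52 mm across, 70 mm tall, standing on the bench beside the panel on its own +y side towards the scroll. Origin under its centre.

How it is judged (in metres and radians):
On the way, in this order (a step that is already met when the one before it is completed fails the run):
1. the first stud from the scroll end is pressed home (value of joint stud0 above 0.0062 m and contact force between the fingers and stud0 above 0.5 N), for 0.05 s.
2. the second stud from the scroll end is pressed home (value of joint stud1 above 0.0062 m and contact force between the fingers and stud1 above 0.5 N), for 0.05 s.
3. the third stud from the scroll end is pressed home (value of joint stud2 above 0.0062 m and contact force between the fingers and stud2 above 0.5 N), for 0.05 s.
4. the fourth stud from the scroll end is pressed home (value of joint stud3 above 0.0062 m and contact force between the fingers and stud3 above 0.5 N), for 0.05 s.
5. the fifth stud from the scroll end is pressed home (value of joint stud4 above 0.0062 m and contact force between the fingers and stud4 above 0.5 N), for 0.05 s.
At the end, for the whole second after the job is handed in: All five studs are home (joint above 6.2 mm of 8 mm), pressed in order from the scroll end; the panel lies flat and still within 20 mm of where it started; the bystanders are within 25 mm of where they stood (value of joint each of stud0, stud1, stud2, stud3, stud4 above 0.0062 m and distance of facing from where it was at the start of the episode below 0.02 m and angle between facing's own z axis and vertical below 0.05 rad and linear speed of facing below 0.02 m/s and distance of each of pincushion, spool, hammer, jar from where it was at the start of the episode below 0.025 m); the robot touches nothing.
It fails at once if the panel is lifted, tipped or pushed more than 20 mm out of place (distance of facing from where it was at the start of the episode above 0.02 m or height (world z) of facing above 0.008 m or angle between facing's own z axis and vertical above 0.1 rad).
It fails at once if between the first stud and the last, the hand leaves the row (grasp point more than 80 mm from every stud, i.e. fingertips raised or strayed some 50 mm) (value of joint stud0 above 0.0062 m and value of joint stud4 below 0.0062 m and distance between the grasp point and stud0_top above 0.08 m and distance between the grasp point and stud1_top above 0.08 m and distance between the grasp point and stud2_top above 0.08 m and distance between the grasp point and stud3_top above 0.08 m and distance between the grasp point and stud4_top above 0.08 m).
It fails at once if a bystander (pincushion, spool, hammer or jar) is lifted or moved more than 25 mm (distance of any of pincushion, spool, hammer, jar from where it was at the start of the episode above 0.025 m).
It also fails if it takes over 51 s, if anything falls off the work surface, if the arm or the gripper's body presses on something with over 40 N, if the wrist force passes 120 N, or if a joint passes its speed limit or range.

ROBOT

A 6-joint arm with a two-finger parallel gripper is mounted at the origin on the work surface. World frame = base frame: x ahead of the robot, y to its left, z up, the work surface at z = 0. Lengths are in mm, angles in rad, forces in N, time in s.
With the tool pointing down it reaches from about 350 to 775 mm from the base axis. Payload 7.3 kg.
Tool frame: the origin (TCP) lies midway between the tips of the shut fingers; the grasp point (between the pads) lies 19 mm behind it (bot.tcp_to_grasp is the distance from the TCP to the grasp point, in mm); z points along the fingers, y is the line along which they close (so a half turn about z gives the same grasp; the last joint's range is limited). The gripper opens to 92 mm and grips with 3 to 60 N. Pads are 19 mm wide; open, the fingers measure 130 mm over their backs; the gripper's body (75 mm by 190 mm) begins 47 mm behind the grasp point.
Start: joints at [1.085, 0.342, 1.524, -0, 1.275, -0.146], TCP at [174.969, 495.009, 191.441] pointing down, gripper open.
Joint ranges: [-2.53, 2.53], [-0.77, 2.02], [0.04, 2.7], [-1, 4.14], [0.28, 2.66], [-3.11, 3.11]. Speed limits (rad/s): [2.57, 2.57, 3.14, 3.14, 3.14, 3.14].

INTERFACE

Orientations are given as [roll, pitch, yaw] about the fixed x, y, z axes, in that order (R = Rz(yaw) Ry(pitch) Rx(roll)).
In Python, from plant import bot, viewer gives the robot as it stands. The module is installed in compiled form; this text tells all that it offers.
- The arm moves only by the shell command python3 -m handwheel 'ROWS'. ROWS is text: rows parted by semicolons, each of 7 numbers parted by spaces: the shift along the tool's x, y, z scaled (see below), then the turn, a rotation vector about the tool's x, y, z scaled (see below), then the opening, from -1 (shut) to 1 (fully open), so that 0 is half open. In form: tx ty tz rx ry rz gripper; .... A call has 1 to 8 rows; each row is the pose to reach, as a shift and turn from the pose commanded when the call began, along the tool's axes at that moment, turning the shorter way round; what a row does not reach only later rows make up. The controller multiplies each number of a shift by 10 cm and each number of a turn by pi rad. A row lasts 1/12 s, in which the tool goes at most 41.7 mm and 7.16 degrees, less where a joint would pass 70% of its speed; a pose out of reach is approached as far as the arm can. A call with a number of a shift or a turn outside -1 to 1 is refused whole. A call with a gripper value outside its range is refused whole. The fingers move at their own pace and stop on an object; the grip force is fixed at half the most. Time passes only in rows, so rows that repeat a pose let the fingers close. It gives the time, the measured TCP pose, the force, the opening and the grip force at its end, in the units of the state.
- bot.get_obs(): the state, without advancing time (a new reading comes with each control period).
- viewer.capture(name): name is "side" or "top"; returns a dict with "frame" (420x560x3 uint8, red, green, blue), "fov_y" (degrees; the focal length in pixels is half the picture's height over the tangent of half this angle, whatever the lens; pixels are square), "cx", "cy" (the principal point, pixels), "dist_coeffs" ([k1, k2, p1, p2, k3] as OpenCV has them; the pictures are not rectified), "T" (4x4, takes a point from camera to world coordinates). Camera axes: x right, y down, z forward; pixel columns grow to the right and rows downward; lengths in mm; the calibration is good to about 2 mm. A picture is of the moment at which its call begins. There is no depth.
- bot.close_job(): hands the job in; it is judged then, once.
Trained networks look in a picture, given as the dict that the camera call returned (one of the last four; its "shot" number tells which), for a name from the list of things; names that differ only in an ending like _2 or _b are one class to them, and where a whole thing is asked for, a point or a joint stands for the part that bears it (a point fixed in the world has none). Each returns a list of dicts, best first, with "score" (0 to 1); they miss things now and then, are a little off and sometimes report something else, mostly with a low value. They report only what shows in the picture. A call takes as long as a camera call.
- viewer.recognise(target, picture): "centre" ([column, row] in pixels, amid what is visible of it).
- viewer.cut_out(target, picture): "pixels" (420x560 bool, what is visible of it) and "centre" ([column, row] in pixels, amid what is visible of it).
The state is a dict: "time": time; "joint_positions": joint angles; "dq": joint speeds; "tau": joint torques, N m; "tool_pos": TCP position; "tcp_rot": TCP orientation; "contact_force": force on the tool from outside, world axes, zero at the start; "moment": the same for the moment, N m; "grip_width": finger opening in mm; "finger_force": force on a finger pad.
Only numpy, scipy, OpenCV 4.12 (cv2) and the standard library are available. Lean on these libraries where they do the work, as an engineer would, in place of code of your own. Each camera call takes 0.05 s, during which the arm holds its last target. There are 200 camera calls.

## Working session

There is one attempt and no reset: what is moved stays moved. The work goes in short steps, Python scripts to look and compute and a shell command to move; the robot and the scene stay as the last step left them, time stands still between calls to the robot, and variables do not carry over. Pictures are saved under pics/ and viewed, at most 10 in all, crops included, and the job is handed in when it is done.

```bash
mkdir -p pics
cat > h.py <<'E'
import numpy as np, cv2
from plant import bot, viewer
def K(p):
    f=p["frame"].shape[0]/2/np.tan(np.radians(p["fov_y"])/2)
    return np.array([[f,0,p["cx"]],[0,f,p["cy"]],[0,0,1]])
def ray(p,px):
    u=cv2.undistortPoints(np.array([[px]],float),K(p),np.array(p["dist_coeffs"],float))[0,0]
    T=np.array(p["T"]); return T[:3,3],T[:3,:3]@np.array([u[0],u[1],1])
def at_z(p,px,z):
    o,d=ray(p,px); return o+d*(z-o[2])/d[2]
def proj(p,P):
    T=np.linalg.inv(np.array(p["T"]))
    r,_=cv2.Rodrigues(T[:3,:3]); return cv2.projectPoints(np.array(P,float).reshape(-1,1,3),r,T[:3,3],K(p),np.array(p["dist_coeffs"],float))[0][:,0]
E
python3 - <<'E'
from h import *
ims=[]
for n in("top","side"):
    p=viewer.capture(n); cv2.imwrite(f"pics/{n}0.png",p["frame"][:,:,::-1]); print(n,np.round(p["T"],2).tolist(),p["fov_y"])
    for t,z in [("facing",28),("stud0_top",38),("stud1_top",38),("stud2_top",38),("stud3_top",38),("stud4_top",38),("pincushion",25),("spool",25),("hammer",15),("jar",35)]:
        for r in viewer.recognise(t,p)[:5]: print(t,round(r["score"],2),np.round(r["centre"]),at_z(p,r["centre"],z).round()[:2])
o=bot.get_obs();print(o["time"],o["tool_pos"],o["tcp_rot"],o["grip_width"])
E
```

```text
top [[0.11, -0.97, 0.21, 431.99], [-0.99, -0.11, 0.02, 32.45], [0.0, -0.21, -0.98, 681.68], [0.0, 0.0, 0.0, 1.0]] 57.18549515917876
facing 0.97 [257. 224.] [542.  84.]
stud0_top 0.38 [300. 202.] [586.  15.]
stud2_top 0.59 [264. 232.] [528.  70.]
stud3_top 0.51 [237. 235.] [518. 114.]
stud4_top 0.59 [217. 243.] [501. 146.]
spool 0.57 [238. 307.] [399.  98.]
hammer 0.73 [181. 141.] [682. 245.]
jar 0.78 [346. 267.] [485. -73.]
side [[-0.9, -0.23, 0.38, 300.45], [-0.44, 0.48, -0.76, 526.77], [-0.01, -0.85, -0.53, 432.01], [0.0, 0.0, 0.0, 1.0]] 53.58951163640713
facing 0.6 [260. 276.] [528. 123.]
stud0_top 0.52 [260. 226.] [581.  22.]
stud1_top 0.38 [279. 238.] [539.  38.]
stud2_top 0.4 [278. 255.] [522.  78.]
stud4_top 0.56 [270. 290.] [498. 152.]
pincushion 0.86 [196. 292.] [597. 189.]
spool 0.77 [351. 294.] [398.  99.]
spool 0.38 [278. 253.] [531.  59.]
hammer 0.96 [125. 333.] [642. 287.]
jar 0.72 [333. 215.] [484. -68.]
jar 0.7 [260. 227.] [583.  20.]
1.1 [174.97746974 495.00948552 191.43602305] [ 3.14151942e+00 -6.59525039e-07  2.80174908e+00] 91.57768283375432
```

View pics/top0.png

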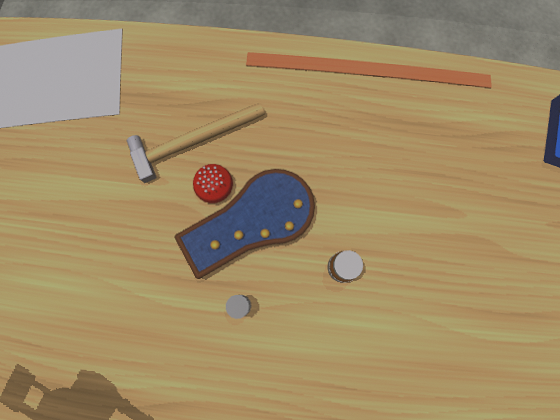

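View pics/side0.png

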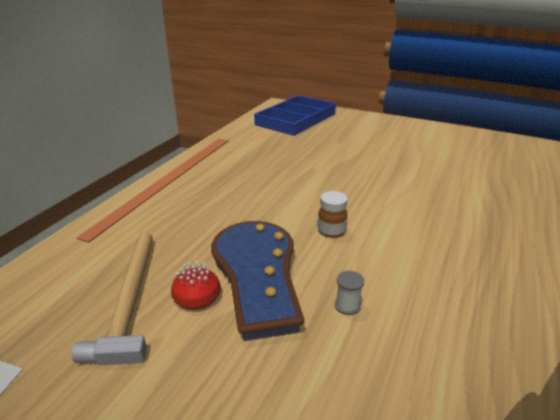

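The five brass studs show clearly: in the top view at about (298,204), (289,226), (265,233), (238,235), (215,244), and in the side view at (260,228), (279,236), (278,253), (270,270), (270,291). The scroll end is the upper right in the top view. Next I refine the stud centroids by colour and triangulate.

```bash
cat > tri.py <<'E'
from h import *
G={"top":[(298,204),(289,226),(265,233),(238,235),(215,244)],"side":[(260,228),(279,236),(278,253),(270,270),(270,291)]}
C={};P={}
for n in G:
    p=P[n]=viewer.capture(n); hsv=cv2.cvtColor(p["frame"],cv2.COLOR_RGB2HSV)
    blue=cv2.inRange(hsv,(95,60,20),(135,255,255)); C[n]=[]
    for g in G[n]:
        x,y=g; w=p["frame"][y-8:y+9,x-8:x+9].astype(int); m=(w[...,0]-w[...,2]>15)&(w[...,0]>80)
        k,l,s,c=cv2.connectedComponentsWithStats(m.astype(np.uint8)); i=1+np.argmin(np.hypot(*(c[1:]-8).T)) 
        C[n].append((c[i]+[x-8,y-8])); print(n,g,s[i,4],C[n][-1].round(1))
for i in range(5):
    A=np.zeros((3,3));b=np.zeros(3);
    for n in G:
        o,d=ray(P[n],C[n][i]); d/=np.linalg.norm(d); M=np.eye(3)-np.outer(d,d); A+=M;b+=M@o
    X=np.linalg.solve(A,b)
    print(i,X.round(1),"top@37",at_z(P["top"],C["top"][i],37)[:2].round(1),"side@37",at_z(P["side"],C["side"][i],37)[:2].round(1))
E
python3 tri.py
```

```text
top (298, 204) 64 [297.5 203.2]
top (289, 226) 67 [288.8 225.4]
top (265, 233) 65 [264.6 232.9]
top (238, 235) 65 [238.1 234.5]
top (215, 244) 66 [214.5 244.2]
side (260, 228) 112 [260.  223.9]
side (279, 236) 61 [278.4 235.2]
side (278, 253) 65 [277.4 252.1]
side (270, 270) 73 [269.  269.9]
side (270, 291) 84 [270.2 291.2]
0 [583.4  18.3  40.3] top@37 [584.   18.2] side@37 [586.1  14.1]
1 [544.   28.9  35.7] top@37 [543.8  28.9] side@37 [543.3  30.6]
2 [526.9  68.3  34.2] top@37 [526.5  68.2] side@37 [525.4  71.5]
3 [519.  112.6  35.2] top@37 [518.7 112.3] side@37 [518.1 114.5]
4 [498.2 150.3  33.3] top@37 [497.8 149.7] side@37 [496.3 153.8]
```

```bash
python3 -m handwheel '-0.91 -0.52 0 0 0 0 -1; -0.91 -0.52 0 0 0 0 -1; -0.91 -0.52 0 0 0 0 -1; -0.91 -0.52 0 0 0 0 -1'
python3 -m handwheel '-0.91 -0.52 0 0 0 0 -1; -0.91 -0.52 0 0 0 0 -1; -0.91 -0.52 0 0 0 0 -1; -0.91 -0.52 0 0 0 0 -1'
python3 -m handwheel '-0.91 -0.52 0 0 0 0 -1; -0.91 -0.52 0 0 0 0 -1; -0.91 -0.52 0 0 0 0 -1; -0.91 -0.52 0 0 0 0 -1'
python3 -m handwheel '-0.91 -0.52 0 0 0 0 -1; -0.91 -0.52 0 0 0 0 -1; -0.91 -0.52 0 0 0 0 -1; -0.91 -0.52 0 0 0 0 -1'
python3 -m handwheel '-0.91 -0.52 0 0 0 0 -1; -0.91 -0.52 0 0 0 0 -1; -0.91 -0.52 0 0 0 0 -1; -0.91 -0.52 0 0 0 0 -1'
python3 -m handwheel '-0.9 -0.54 0 0 0 0 -1; -0.9 -0.54 0 0 0 0 -1; -0.9 -0.54 0 0 0 0 -1; -0.9 -0.54 0.6 0 0 0 -1; -0.9 -0.54 0.9 0 0 0 -1; -0.9 -0.54 0.9 0 0 0 -1; -0.9 -0.54 0.9 0 0 0 -1'
python3 - <<'E'
from h import *
o=bot.get_obs();print(o["time"],o["tool_pos"],o["tcp_rot"],o["grip_width"],o["contact_force"])
p=viewer.capture("side");t=viewer.capture("top")
a=p["frame"][150:330,160:400,::-1];b=t["frame"][130:310,160:400,::-1]
cv2.imwrite("pics/c1.png",cv2.resize(np.vstack([a,b]),None,fx=1.65,fy=1.65,interpolation=cv2.INTER_CUBIC))
E
```

```text
time: 1.53
tool_pos: [245.7, 413.0, 191.6]
tcp_rot: [-3.141, 0.001, 2.798]
contact_force: [-0.0, 0.3, 0.4]
grip_width: 69.8
finger_force: 0.0
time: 1.87
tool_pos: [314.1, 334.3, 191.6]
tcp_rot: [-3.142, 0.001, 2.798]
contact_force: [0.5, 0.1, 0.8]
grip_width: 43.3
finger_force: 0.0
time: 2.2
tool_pos: [382.6, 255.3, 191.5]
tcp_rot: [3.141, 0.001, 2.799]
contact_force: [0.6, -0.1, -0.6]
grip_width: 16.4
finger_force: 0.0
time: 2.53
tool_pos: [451.1, 176.1, 191.3]
tcp_rot: [3.141, 0.001, 2.799]
contact_force: [-0.4, -0.3, -0.0]
grip_width: 0.4
finger_force: 0.0
time: 2.87
tool_pos: [519.4, 96.9, 191.0]
tcp_rot: [3.142, 0.001, 2.799]
contact_force: [0.3, 0.4, -0.2]
grip_width: 0.5
finger_force: 0.0
time: 3.45
tool_pos: [581.6, 19.5, 98.9]
tcp_rot: [-3.141, -0.007, 2.803]
contact_force: [0.2, -0.5, -0.1]
grip_width: 0.3
finger_force: 0.0
3.45 [581.61491211  19.48167087  98.93637322] [-3.14054017 -0.00714686  2.80299517] 0.265368541248685 [ 0.24953897 -0.54064093 -0.05939517]
```

View pics/c1.png

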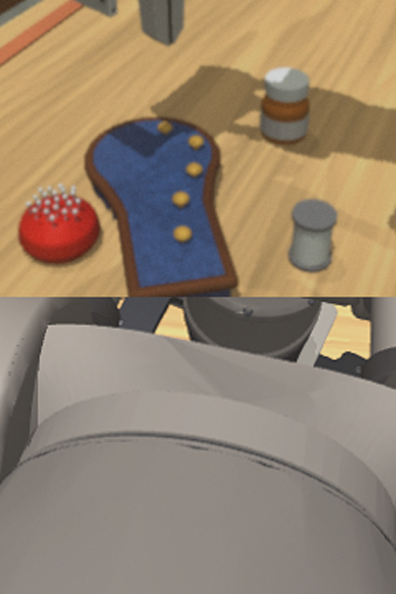

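The side view shows the shut fingers above stud 0 (crop pixel 165,127), with the panel undisturbed. I descend close to it.

```bash
python3 -m handwheel '-0.015 0 0.2 0 0 0 -1; -0.015 0 0.45 0 0 0 -1; -0.015 0 0.45 0 0 0 -1; -0.015 0 0.45 0 0 0 -1; -0.015 0 0.45 0 0 0 -1'
python3 - <<'E'
from h import *
o=bot.get_obs();print(o["tool_pos"])
p=viewer.capture("side")
print(proj(p,[o["tool_pos"],[584,18,38]]))
a=p["frame"][160:300,190:360,::-1]
cv2.imwrite("pics/c2.png",cv2.resize(a,None,fx=4,fy=4,interpolation=cv2.INTER_CUBIC))
E
```

```text
time: 3.97
tool_pos: [587.1, 17.1, 59.1]
tcp_rot: [3.141, 0.004, 2.802]
contact_force: [1.1, -0.4, 1.2]
grip_width: 0.6
finger_force: 0.0
[587.11294052  17.09918617  59.05590973]
[[258.15604942 213.6904065 ]
 [259.95271878 224.87281126]]
```

View pics/c2.png

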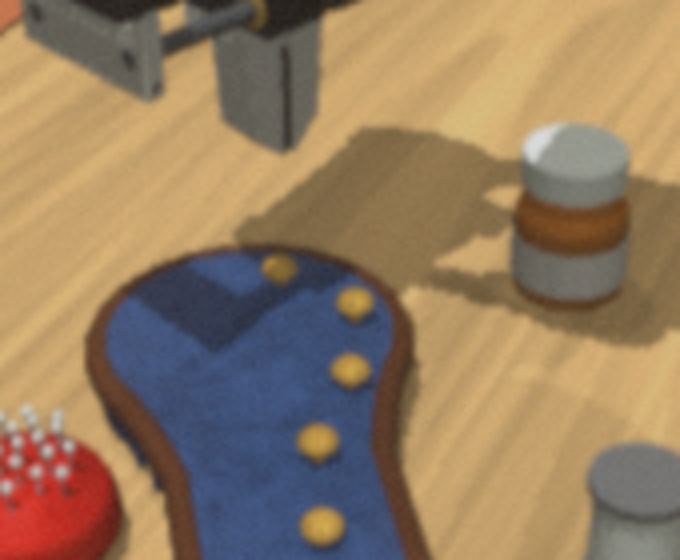

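The fingertip appears at about (259,195), but the reported TCP projects to (258,214). That is about 18 px too high, so I check before pressing.

Run:
```python
from h import *
o=bot.get_obs();P=np.array(o["tool_pos"]);print(P,o["joint_positions"])
p=viewer.capture("side");t=viewer.capture("top")
s=o["tcp_rot"]; from scipy.spatial.transform import Rotation as R
r=R.from_euler("xyz",s).as_matrix()
for n,z in (("at59",59),): print(at_z(p,(258,194),z))
o_,d=ray(p,(258,193)); print("closest z if xy right", (o_+d*((P[:2]-o_[:2])@d[:2])/(d[:2]@d[:2])))
out=[]
for q in(p,t):
    f=q["frame"][:,:,::-1].copy()
    for h in (0,50,100,150,200):
        u=proj(q,[P-r[:,2]*h])[0].astype(int); cv2.circle(f,tuple(int(i) for i in u),3,(0,255,0),1)
    out.append(f)
cv2.imwrite("pics/c3.png",np.vstack([out[0][40:330],out[1][60:350]]))
```

```text
[587.22870252  16.96178504  59.09627909] [-1.01620403e-01  5.81454774e-01  1.52401552e+00  1.51820846e-04
  1.03180221e+00 -1.33299042e+00]
[618.48351972 -40.99015804  59.        ]
closest z if xy right [586.25503169  16.41651656  98.59671371]
```

View pics/c3.png

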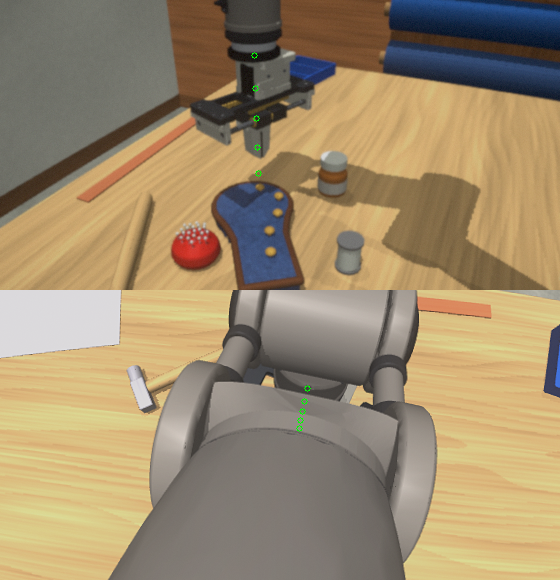

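The marked axis lines up with the fingers laterally in both views, but the visible tip at (258,193) is about 39 mm above the reported height. So the real contact height differs from the reported one. I go down in steps, watching force and picture.

```bash
python3 -m handwheel '0.02 0 0.1 0 0 0 -1; 0.02 0 0.15 0 0 0 -1; 0.02 0 0.15 0 0 0 -1; 0.02 0 0.15 0 0 0 -1'
python3 - <<'E'
from h import *
o=bot.get_obs();P=np.array(o["tool_pos"]);print(P)
p=viewer.capture("side");
a=p["frame"][160:300,190:360,::-1].copy()
cv2.imwrite("pics/c4.png",cv2.resize(a,None,fx=4,fy=4,interpolation=cv2.INTER_CUBIC))
E
```

```text
time: 4.45
tool_pos: [583.2, 17.5, 40.7]
tcp_rot: [-3.141, -0.001, 2.802]
contact_force: [0.1, -0.5, 0.5]
grip_width: 0.2
finger_force: 0.0
[583.16788837  17.51826099  40.73924102]
```

View pics/c4.png

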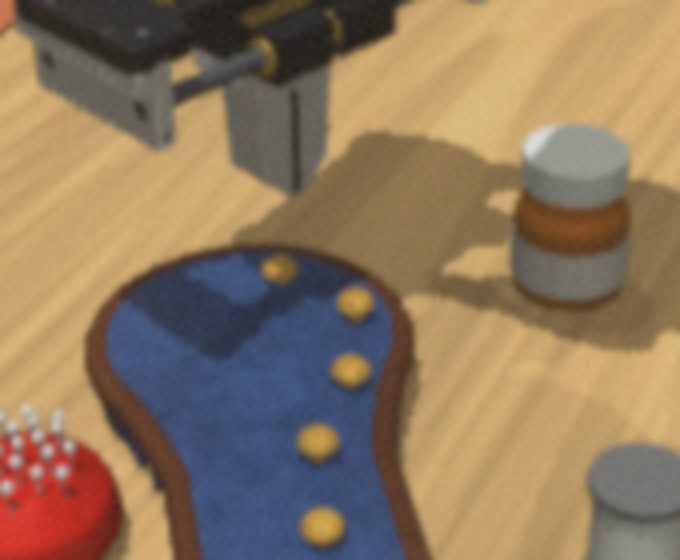

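No contact at a reported z of 40.7. The tip (crop 280,~175) is still well above stud 0 (280,265), by about 35–40 mm. I continue down.

```bash
python3 -m handwheel '0 0 0.1 0 0 0 -1; 0 0 0.2 0 0 0 -1; 0 0 0.25 0 0 0 -1; 0 0 0.25 0 0 0 -1; 0 0 0.25 0 0 0 -1'
python3 - <<'E'
from h import *
o=bot.get_obs();P=np.array(o["tool_pos"]);print(P)
p=viewer.capture("side");
a=p["frame"][160:300,190:360,::-1].copy()
cv2.imwrite("pics/c5.png",cv2.resize(a,None,fx=4,fy=4,interpolation=cv2.INTER_CUBIC))
E
```

```text
time: 4.92
tool_pos: [583.3, 17.5, 15.7]
tcp_rot: [-3.141, -0.001, 2.802]
contact_force: [0.7, 0.2, -0.5]
grip_width: 0.3
finger_force: 0.0
[583.25704451  17.51644301  15.66149864]
```

View pics/c5.png

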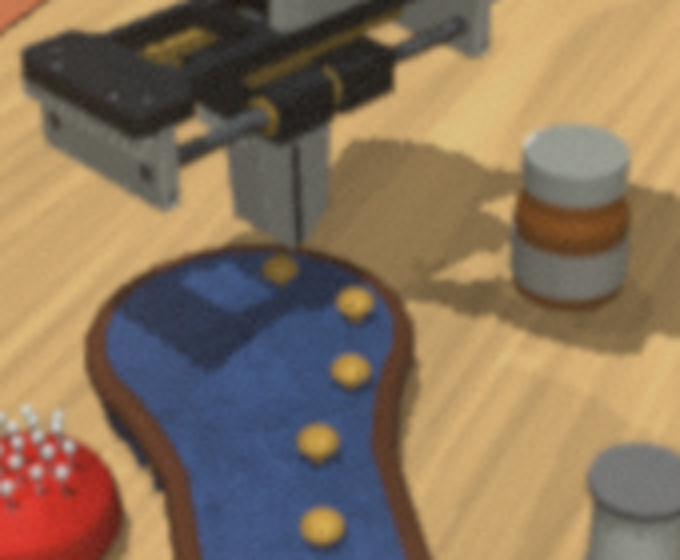

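Still no force at a reported z of 15.7. The tip is now just above the rim in the image (crop ~(290,245)), and stud 0 is visible at (280,268). I lower a little more and test occlusion numerically: if the finger starts hiding the stud and rim, it is in front of or above them, not behind the panel.

```bash
cat > occ.py <<'E'
from h import *
o=bot.get_obs();print(o["time"],o["tool_pos"].round(1) if hasattr(o["tool_pos"],"round") else o["tool_pos"],np.round(o["contact_force"],1))
p=viewer.capture("side");f=p["frame"].astype(int)
for y in range(214,234): print(y," ".join("%3d/%3d"%(f[y,x,0],f[y,x,2]) for x in range(248,276,3)))
E
python3 occ.py
python3 -m handwheel '0 0 0.04 0 0 0 -1; 0 0 0.08 0 0 0 -1; 0 0 0.08 0 0 0 -1; 0 0 0.08 0 0 0 -1'
python3 occ.py
```

```text
4.9667 [583.6  17.5  16.2] [-0.4 -0.5  0.3]
214 186/107 116/ 90  98/ 85 102/ 92 101/ 92  71/ 63  97/ 89 110/ 82 126/ 68 130/ 73
215 197/110 155/ 98  98/ 84 101/ 93 101/ 91  78/ 69  98/ 88 115/ 77 131/ 72 130/ 72
216 201/113 186/105 112/ 87 102/ 92 102/ 93  75/ 67  96/ 88 125/ 78 133/ 73 131/ 71
217 197/107 181/101 121/ 78 102/ 90 104/ 93  77/ 69  98/ 85 123/ 70 129/ 72 137/ 75
218 184/101 143/ 80 130/ 74 111/ 85 102/ 91  82/ 72  99/ 83 128/ 72 131/ 75 140/ 76
219 151/ 82 130/ 73 131/ 73 117/ 77 101/ 87  78/ 68 106/ 77 127/ 70 132/ 72 140/ 78
220 124/ 68 116/ 65 118/ 64 110/ 64  94/ 71  88/ 71 114/ 73 129/ 71 134/ 74 142/ 77
221  94/ 51  87/ 48  89/ 49  80/ 44  78/ 49  91/ 67 111/ 64 124/ 70 136/ 75 140/ 77
222  72/ 52  65/ 42  69/ 54  64/ 50  71/ 40  73/ 50  82/ 41 103/ 57 126/ 68 139/ 77
223  59/ 66  59/ 62  56/ 70  64/ 63  81/ 46  65/ 57  65/ 47  75/ 44 105/ 57 130/ 73
224  53/ 78  51/ 75  46/ 76  78/ 63  99/ 44  73/ 68  52/ 60  63/ 49  76/ 44 106/ 59
225  54/ 96  45/ 77  51/ 80 102/ 53 115/ 44  89/ 61  47/ 71  52/ 61  58/ 48  74/ 38
226  63/114  48/ 79  52/ 77 113/ 49 121/ 47 103/
[... 1784 characters left out ...]
/ 70  53/ 61  57/ 48  75/ 43
226  48/ 83  46/ 76  51/ 75 108/ 43 124/ 48  97/ 54  44/ 70  44/ 67  51/ 64  62/ 44
227  50/ 91  48/ 80  50/ 72 112/ 47 129/ 52 102/ 51  45/ 72  48/ 75  47/ 72  54/ 59
228  57/108  50/ 86  51/ 76 109/ 49 127/ 51  96/ 56  48/ 74  44/ 71  47/ 76  46/ 68
229  62/122  57/104  48/ 78  92/ 57 117/ 50  74/ 62  44/ 70  46/ 70  45/ 75  44/ 73
230  67/127  59/117  43/ 77  61/ 68  93/ 48  47/ 67  44/ 67  45/ 69  45/ 71  45/ 73
231  68/130  62/120  53/ 93  50/ 73  68/ 62  43/ 70  41/ 69  41/ 70  40/ 66  56/ 73
232  63/123  59/115  61/111  46/ 77  47/ 67  44/ 72  44/ 73  42/ 69  45/ 74  90/ 72
233  65/122  60/111  62/116  49/ 87  41/ 69  43/ 71  45/ 73  47/ 72  45/ 69 130/ 66
```

The grey finger now hides the rim and the top edge of the stud, so it is above the stud and the reported z is simply about 38 mm low. I step down gently until contact.

```bash
for i in 1; do :; done
python3 -m handwheel '0 0 0.03 0 0 0 -1; 0 0 0.04 0 0 0 -1; 0 0 0.04 0 0 0 -1' | egrep 'pos|contact'
python3 -m handwheel '0 0 0.02 0 0 0 -1; 0 0 0.03 0 0 0 -1; 0 0 0.03 0 0 0 -1' | egrep 'pos|contact'
python3 -m handwheel '0 0 0.02 0 0 0 -1; 0 0 0.02 0 0 0 -1; 0 0 0.02 0 0 0 -1' | egrep 'pos|contact'
```

```text
tool_pos: [583.5, 17.5, 4.1]
contact_force: [0.2, -0.4, -0.1]
tool_pos: [583.9, 17.5, 1.5]
contact_force: [0.2, -0.3, 0.8]
tool_pos: [583.9, 17.5, -0.6]
contact_force: [1.0, -0.1, 2.1]
```

```bash
python3 -m handwheel '0 0 0.02 0 0 0 -1; 0 0 0.02 0 0 0 -1; 0 0 0.02 0 0 0 -1' | egrep 'pos|contact'
python3 -m handwheel '0 0 0.02 0 0 0 -1; 0 0 0.02 0 0 0 -1; 0 0 0.02 0 0 0 -1' | egrep 'pos|contact'
python3 occ.py | egrep ' \[|22[0-9]|23[0-9]'
```

```text
tool_pos: [583.9, 17.5, -2.5]
contact_force: [0.3, 0.6, 3.9]
tool_pos: [584.0, 17.5, -2.8]
contact_force: [-4.9, -0.2, 17.6]
6.65 [584.   17.5  -2.8] [-4.9 -0.2 17.6]
220 121/ 81  92/ 83  94/ 83 103/ 94 101/ 92  75/ 70  95/ 86 100/ 91 130/ 78 144/ 82
221  97/ 71  95/ 86  97/ 88 102/ 93 100/ 91  77/ 70  98/ 89  98/ 89 129/ 75 141/ 78
222  77/ 63  98/ 87  96/ 86 101/ 94 100/ 92  78/ 70  95/ 88  96/ 87 125/ 68 139/ 79
223  64/ 70  94/ 87  97/ 88  97/ 91 100/ 92  77/ 68  97/ 87  94/ 81 106/ 58 129/ 70
224  52/ 78  80/ 83  94/ 87 101/ 93  99/ 92  77/ 68  92/ 87  76/ 68  73/ 41 107/ 61
225  44/ 77  63/ 83  90/ 85  99/ 92 101/ 92  80/ 74  93/ 87  67/ 69  57/ 47  77/ 44
226  44/ 79  46/ 78  75/ 83 101/ 91 100/ 94  82/ 75  94/ 87  53/ 73  49/ 65  55/ 37
227  50/ 86  44/ 77  52/ 78 101/ 88  99/ 88  86/ 79  90/ 84  45/ 71  45/ 71  51/ 55
228  55/ 97  47/ 82  48/ 76 103/ 68 105/ 92  85/ 74  82/ 81  49/ 73  47/ 73  46/ 69
229  61/114  47/ 81  46/ 70 109/ 51 110/ 82  86/ 75  69/ 77  43/ 73  45/ 72  45/ 73
230  61/119  52/ 91  50/ 69 113/ 49 121/ 67  88/ 74  52/ 74  42/ 72  40/ 72  46/ 74
231  62/118  58/104  49/ 75 102/ 46 120/ 54  84/ 66  43/ 71  44/ 72  43/ 71  56/ 74
232  62/117  61/112  51/ 87  82/ 56 102/ 57  70/ 68  45/ 73  46/ 72  41/ 72  88/ 70
233  60/118  60/112  55/102  57/ 71  67/ 66  51/ 69  48/ 74  45/ 76  40/ 70 126/ 63
```

```bash
python3 -m handwheel '0 0 0.02 0 0 0 -1; 0 0 0.02 0 0 0 -1; 0 0 0.02 0 0 0 -1' | egrep 'pos|contact'
python3 - <<'E'
from h import *
p=viewer.capture("side")
cv2.imwrite("pics/c6.png",cv2.resize(p["frame"][190:310,200:350,::-1],None,fx=5,fy=5,interpolation=cv2.INTER_CUBIC))
E
```

```text
tool_pos: [584.2, 17.5, -3.0]
contact_force: [-9.8, -0.3, 30.3]
```

View pics/c6.png

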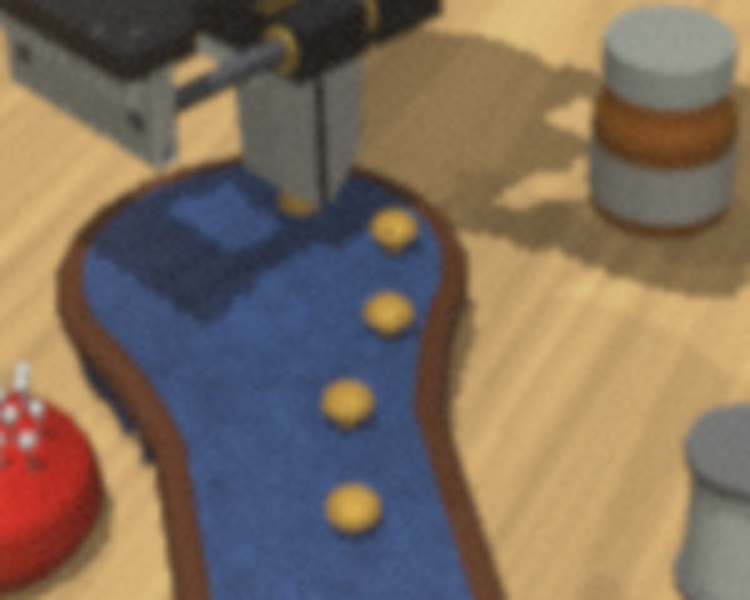

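The finger sits centred on stud 0. The hard stop is confirmed: 30 N with no further travel at a reported z of −3. The panel is flat. I now hop low to stud 1.

```bash
python3 - <<'E'
from h import *
p=viewer.capture("side")
x=np.array([584,17.5]);xt=np.array([-.943,.333])
print(proj(p,[[*(x+9.5*xt),32.5]]),"seen 264.4,231.4"); print(at_z(p,(264.4,231.4),32.5)[:2]-9.5*xt)
E
python3 -m handwheel '0 0 -0.08 0 0 0 -1; 0 0 -0.16 0 0 0 -1; 0 0 -0.16 0 0 0 -1; 0.2 -0.01 -0.16 0 0 0 -1; 0.415 -0.025 -0.16 0 0 0 -1; 0.415 -0.025 -0.16 0 0 0 -1; 0.415 -0.025 -0.16 0 0 0 -1'
```

```text
[[264.01935599 229.6516923 ]] seen 264.4,231.4
[581.0623303   21.77774564]
time: 7.63
tool_pos: [542.9, 29.3, 8.9]
tcp_rot: [-3.141, -0.001, 2.802]
contact_force: [0.5, 0.0, -0.1]
grip_width: 0.2
finger_force: 0.0
```

The pose matches the picture within a few millimetres. Pressing stud 1.

```bash
python3 -m handwheel '-0.01 0 0.05 0 0 0 -1; -0.01 0 0.1 0 0 0 -1; -0.01 0 0.1 0 0 0 -1' | egrep 'pos|contact'
python3 -m handwheel '0 0 0.02 0 0 0 -1; 0 0 0.03 0 0 0 -1; 0 0 0.03 0 0 0 -1' | egrep 'pos|contact'
python3 -m handwheel '0 0 0.02 0 0 0 -1; 0 0 0.025 0 0 0 -1; 0 0 0.025 0 0 0 -1; 0 0 0.025 0 0 0 -1' | egrep 'pos|contact'
```

```text
tool_pos: [545.6, 28.4, -1.4]
contact_force: [-1.0, -0.5, 0.0]
tool_pos: [545.6, 28.4, -2.7]
contact_force: [-1.7, 0.6, 10.7]
tool_pos: [545.8, 28.4, -3.0]
contact_force: [-8.5, -0.6, 29.8]
```

```bash
python3 -m handwheel '0 0 -0.08 0 0 0 -1; 0 0 -0.16 0 0 0 -1; 0 0 -0.16 0 0 0 -1; 0 0 -0.16 0 0 0 -1' | egrep 'pos|contact'
python3 - <<'E'
from h import *
o=cv2.imread("pics/side0.png"); p=viewer.capture("side")["frame"][:,:,::-1]
cv2.imwrite("pics/c7.png",cv2.resize(np.hstack([o[190:305,215:315],p[190:305,215:315]]),None,fx=4,fy=4,interpolation=cv2.INTER_CUBIC))
E
```

```text
tool_pos: [544.9, 28.5, 9.9]
contact_force: [-0.2, -0.0, -0.0]
```

View pics/c7.png

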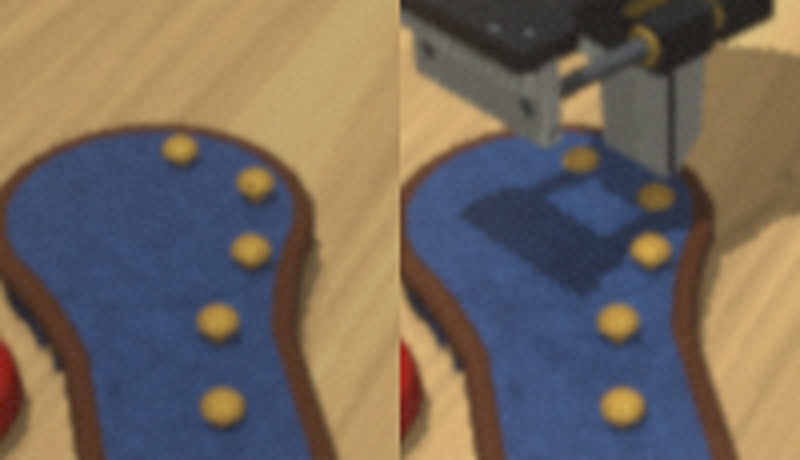

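Studs 0 and 1 have visibly sunk (148→159 and 183→196 in crop pixels) and the panel is unmoved. On to stud 2.

```bash
python3 -m handwheel '0.15 0.16 0 0 0 0 -1; 0.3 0.32 0 0 0 0 -1; 0.3 0.32 0 0 0 0 -1; 0.3 0.32 0 0 0 0 -1; 0.3 0.32 0.05 0 0 0 -1; 0.3 0.32 0.1 0 0 0 -1; 0.3 0.32 0.1 0 0 0 -1' | egrep 'pos|contact'
python3 -m handwheel '0 0 0.02 0 0 0 -1; 0 0 0.04 0 0 0 -1; 0 0 0.055 0 0 0 -1; 0 0 0.055 0 0 0 -1; 0 0 0.055 0 0 0 -1; 0 0 0.055 0 0 0 -1' | egrep 'pos|contact'
```

```text
tool_pos: [527.4, 68.3, -1.0]
contact_force: [-0.3, -0.9, 0.1]
tool_pos: [527.6, 68.2, -2.9]
contact_force: [-7.8, -1.5, 26.2]
```

```bash
python3 -m handwheel '0 0 -0.08 0 0 0 -1; 0 0 -0.16 0 0 0 -1; 0 0 -0.16 0 0 0 -1; 0.11 0.2 -0.16 0 0 0 -1; 0.225 0.39 -0.16 0 0 0 -1; 0.225 0.39 -0.16 0 0 0 -1; 0.225 0.39 -0.16 0 0 0 -1' | egrep 'pos|contact'
python3 -m handwheel '0 0 0.05 0 0 0 -1; 0 0 0.09 0 0 0 -1; 0 0 0.12 0 0 0 -1; 0 0 0.15 0 0 0 -1; 0 0 0.155 0 0 0 -1; 0 0 0.155 0 0 0 -1; 0 0 0.155 0 0 0 -1' | egrep 'pos|contact'
```

```text
tool_pos: [518.4, 113.7, 9.9]
contact_force: [-0.5, -0.1, -0.2]
tool_pos: [519.6, 112.7, -2.9]
contact_force: [-5.6, 0.7, 23.5]
```

```bash
python3 -m handwheel '0 0 -0.08 0 0 0 -1; 0 0 -0.16 0 0 0 -1; 0 0 -0.16 0 0 0 -1; 0.16 0.14 -0.16 0 0 0 -1; 0.33 0.285 -0.16 0 0 0 -1; 0.33 0.285 -0.16 0 0 0 -1; 0.33 0.285 -0.16 0 0 0 -1' | egrep 'pos|contact'
python3 -m handwheel '0 0 0.05 0 0 0 -1; 0 0 0.09 0 0 0 -1; 0 0 0.12 0 0 0 -1; 0 0 0.15 0 0 0 -1; 0 0 0.16 0 0 0 -1; 0 0 0.16 0 0 0 -1; 0 0 0.16 0 0 0 -1' | egrep 'pos|contact'
```

```text
tool_pos: [496.6, 151.3, 10.4]
contact_force: [0.1, -0.4, -0.8]
tool_pos: [498.1, 150.5, -2.9]
contact_force: [-6.3, -1.2, 25.4]
```

Stud 4 is at the same hard stop. I lift clear and check the result.

```bash
python3 -m handwheel '0 0 -0.2 0 0 0 -1; 0 0 -0.5 0 0 0 -1; 0 0 -0.9 0 0 0 -1; 0 0 -0.9 0 0 0 -1; 0 0 -0.9 0 0 0 -1'| egrep 'time|pos|contact'
python3 -m handwheel '0.5 0 -0.4 0 0 0 -1; 0.9 0 -0.8 0 0 0 -1; 0.9 0 -0.8 0 0 0 -1; 0.9 0 -0.8 0 0 0 -1; 0.9 0 -0.8 0 0 0 -1'| egrep 'time|pos|contact'
python3 - <<'E'
from h import *
o=cv2.imread("pics/side0.png"); p=viewer.capture("side")["frame"][:,:,::-1]
cv2.imwrite("pics/c8.png",cv2.resize(np.hstack([o[190:345,165:375],p[190:345,165:375]]),None,fx=1.9,fy=1.9,interpolation=cv2.INTER_CUBIC))
E
```

```text
time: 12.68
tool_pos: [498.8, 150.7, 86.6]
contact_force: [0.0, -0.3, -0.2]
time: 13.1
tool_pos: [411.8, 181.1, 164.9]
contact_force: [-0.1, -0.5, -0.4]
```

View pics/c8.png

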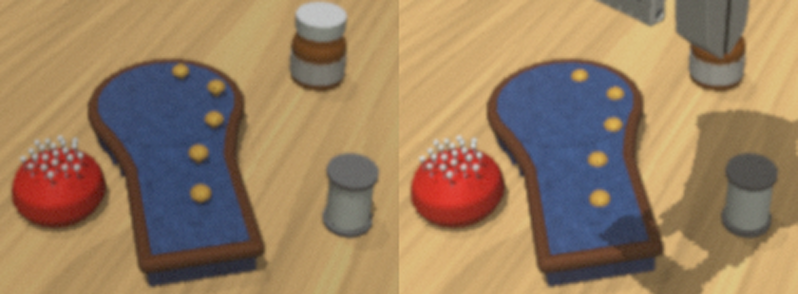

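All five studs have sunk by the same amount, the panel and bystanders are unmoved, and the gripper is clear. Handing in.

```bash
python3 -c "
from plant import bot
print(bot.close_job())"
```

```text
the job is handed in; nothing more can be done
None
```

I pressed all five studs to their hard stops in order from the scroll end; the panel, pincushion and spool looked unmoved in the last picture (jar partly hidden, hammer out of frame), and I handed the job in at about 13 s with no verdict shown.

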